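# Dock the tip rack on its presence switch

### The job

Set the rack of pipette tips flat on the dock that has the switch lever, lengthwise between its guides, so that the end of the rack holds the lever fully down, and let go of it. Keep the rack upright and set it down gently; do not drop it. The other dock has no lever and is not used.

Things in the scene. Friction and masses are not known exactly. Their poses are not given: they have to be found in the camera images.
- tip_rack_center (a point): Loose pipette tip rack, a pale box 62 (its x) x 92 (its y) x 42 mm high, full of yellow tips that stand to 50 mm. The point is its centre, 25 mm above its underside, z up. Grasp it across the 62 mm width, along its x. 0.15 to 0.22 kg. Both ends are alike: either may go to the lever.
- seat (a point): Where the middle of the rack's underside belongs: on the floor plate (top 8 mm above bench) of the fixed switch dock. x across, y towards switch, z up. Plate: x +-50, y -75 to 92 mm. Guides 14 mm above plate: side ones, inner faces x = +-42, at y -67 to -38 and 34 to 63; end stops, inner face y = 59, |x| 24 to 46. Open at -y. Black switch housing at y 68 to 90, top 26 mm above bench.
- switch_lever (a joint): Steel lever 14 mm wide, rad: 0 up, 0.5 fully down, flush with the plate, 0.56 stop. Hinge at y = 64 mm of the seat frame; it slopes up to a white roller at y = 31, its top 18 mm above the plate; pressed, it sinks into a slot, roller at y = 26. A rack more than 18 mm short of the seat towards -y misses it. A spring lifts it; under 0.5 N at the tip holds it down, so the rack's weight does.
- plain_dock: The other fixed dock: same plate (8 mm high) and guides as the switch dock but no slot, lever or housing. Not to be used. Origin on the bench at the middle of the rack place, axes as for the switch dock.
Mind the look-alikes: they are no part of the job. What is shaped like the part that bears tip_rack_center but green is not meant.

How it is judged:
By the outcome, as a careful person would: the job done as asked, in the order asked, and still so for the second after the job is handed in, with the robot touching nothing.
It also fails if it takes over 35 s, if anything falls off the work surface, if the arm or the gripper's body presses on something with over 40 N, if the wrist force passes 120 N, or if a joint passes its speed limit or range.

### The arm

A 7-joint arm with a two-finger parallel gripper is mounted at the origin on a cart in front of the work surface, level with it; the furniture and walls round the work are solid. World frame = base frame: x ahead of the robot, y to its left, z up, the work surface at z = 0. Lengths are in m, angles in rad, forces in N, time in s.
With the tool pointing down it reaches from about 0.375 to 0.925 m from the base axis. Payload 3.1 kg.
Tool frame: the origin (TCP) lies between the finger pads; the fingertips stand 19 mm ahead of it and the grasp point (between the pads) is the TCP; z points along the fingers, y is the direction in which the jaws open and shut (so a half turn about z gives the same grasp; the last joint's range is limited). The gripper opens to 85 mm and grips with 20 to 120 N. Pads are 22 mm wide; open, the fingers measure 114 mm over their backs; the gripper's body (76 mm by 85 mm) begins 54 mm behind the grasp point. The pads swing forward as they close: fully open they stand 13 mm farther back than shut.
Start: joints at [-1.225, 0.383, 0.044, 1.598, -0.018, 1.161, -0.05], TCP at [0.279, 0.587, 0.25] pointing down, gripper open.
Joint ranges: [-2.61, 2.61], [-0.41, 2.15], [-1.48, 1.57], [0, 2.5], [-1.57, 4.71], [0.05, 1.97], [-2.85, 2.85]. Speed limits (rad/s): [2.79, 2.79, 3.14, 3.14, 3.14, 3.14, 3.14].

### API

Orientations are given as a unit quaternion [x, y, z, w].
In Python, from bench import move_ptp, movel, move_j, move_gripper, pause, inverse_kinematics, read_camera, camera_params, MotionError, sign_off, look_for, tip_of, read_time_s, read_qpos, read_joint_vel, read_effort, read_eef_pos, read_tcp_rot, read_ft_force, read_ft_torque, read_finger_gap gives the robot as it stands. Calls block until the motion is done:
- move_ptp(position, orientation): joint-space move of the TCP to a pose.
- movel(position, orientation=None, speed=0.15): straight line of the TCP; orientation=None keeps the orientation; speed is the mean speed in m/s.
- move_j(angles): joint-space move.
- move_gripper(opening, effort=None): finger opening in m; effort is the grip in N (None keeps the last); returns when the fingers have stopped.
- pause(seconds).
- inverse_kinematics(position, orientation): joint angles nearest the present ones, or None.
- read_camera(name): name is "scene" or "top"; returns the picture (400x640x3 uint8, red, green, blue); there is no depth.
- camera_params(name): a dict with "K" (3x3 intrinsics, pixels), "dist_coeffs" ([k1, k2, p1, p2, k3] as OpenCV has them; the pictures are not rectified), "camera_from_world" (4x4, takes a point from world to camera coordinates). Camera axes: x right, y down, z forward; pixel columns grow to the right and rows downward; lengths in m; the calibration is good to about 2 mm. A picture is of the moment at which its call begins. camera_params takes no time and is no camera call.
A pose or a line that the arm cannot do raises MotionError and nothing moves.
- sign_off(): hands the job in, once; it reports no verdict.
Trained networks look in the newest picture that a camera, given by its name, has taken for a name from the list of things; names that differ only in an ending like _2 or _b are one class to them, and where a whole thing is asked for, a point or a joint stands for the part that bears it (a point fixed in the world has none). Each returns a list of dicts, best first, with "confidence" (0 to 1); they miss things now and then, are a little off and sometimes report something else, mostly with a low value. They report only what shows in the picture. A call takes as long as a camera call. They do not tell look-alikes from the thing itself.
- look_for(camera, name): "at" ([column, row] in pixels, amid what is visible of it).
- tip_of(camera, name): "at" ([column, row] in pixels: a listed point, or the origin of a listed thing).
Readings, each from a call of its own:
- read_time_s(): time.
- read_qpos(): joint angles.
- read_joint_vel(): joint speeds.
- read_effort(): joint torques, N m.
- read_eef_pos(): TCP position.
- read_tcp_rot(): TCP orientation.
- read_ft_force(): force on the tool from outside, world axes, zero at the start.
- read_ft_torque(): the same for the moment, N m.
- read_finger_gap(): finger opening in m.
Only numpy, scipy, OpenCV 4.12 (cv2) and the standard library are available. Lean on these libraries where they do the work, as an engineer would, in place of code of your own. Each camera call takes 0.05 s, during which the arm holds its last target.

## Working session

There is one attempt and no reset: what is moved stays moved. The work goes in short steps, each a Python script; the robot and the scene stay as the last script left them, time stands still between calls to the robot, and variables do not carry over. Pictures are saved under pics/ and viewed, and the job is handed in when it is done.

```bash
mkdir -p pics; ls
python3 - <<'E'
from bench import *
import cv2, numpy as np
for c in ["scene","top"]:
    im=read_camera(c); cv2.imwrite(f"pics/{c}0.png",im[:,:,::-1])
    p=camera_params(c); print(c,np.round(p["K"],1).tolist(),p["dist_coeffs"],np.round(p["camera_from_world"],4).tolist())
    for n in ["tip_rack_center","seat","switch_lever","plain_dock"]:
        for f in (look_for,tip_of):
            try: print(c,n,f.__name__,[(np.round(d["at"],1).tolist(),round(d["confidence"],2)) for d in f(c,n)])
            except Exception as e: print(c,n,f.__name__,e)
print(read_time_s(),read_tcp_rot(),read_eef_pos(),read_ft_force())
E
```

```text
pics
scene [[362.8, 0.0, 322.7], [0.0, 362.8, 199.0], [0.0, 0.0, 1.0]] [-0.02161346  0.          0.          0.          0.        ] [[0.9069, -0.4213, -0.0034, -0.4786], [-0.316, -0.675, -0.6667, 0.1945], [0.2786, 0.6057, -0.7453, 0.7685], [0.0, 0.0, 0.0, 1.0]]
scene tip_rack_center call [([276.9, 182.8], 0.94), ([307.0, 232.9], 0.87), ([341.5, 173.9], 0.29)]
scene tip_rack_center call [([338.7, 174.0], 0.59), ([275.5, 180.1], 0.57)]
scene seat call [([340.6, 173.2], 0.71)]
scene seat call [([342.1, 172.4], 0.67)]
scene switch_lever call []
scene switch_lever call it knows: plain_dock, seat, tip_rack_center
scene plain_dock call [([388.2, 252.1], 0.6)]
scene plain_dock call [([389.1, 254.8], 0.64)]
top [[463.4, 0.0, 315.0], [0.0, 463.4, 200.0], [0.0, 0.0, 1.0]] [-0.06916423  0.          0.          0.          0.        ] [[0.0078, -0.9997, 0.0245, -0.0264], [-0.9892, -0.0113, -0.1461, 0.5377], [0.1464, -0.0231, -0.989, 0.8334], [0.0, 0.0, 0.0, 1.0]]
top tip_rack_center call [([241.3, 244.4], 0.8), ([388.0, 160.0], 0.67), ([334.5, 235.6], 0.63)]
top tip_rack_center call [([241.4, 245.7], 0.81), ([334.4, 235.6], 0.79)]
top seat call [([256.5, 152.4], 0.87)]
top seat call [([259.8, 152.4], 0.56)]
top switch_lever call []
top switch_lever call it knows: plain_dock, seat, tip_rack_center
top plain_dock call [([389.5, 160.5], 0.62)]
top plain_dock call [([391.9, 165.0], 0.69)]
0.8 [ 2.20092533e-01  9.75478997e-01  5.08727793e-05 -4.79549756e-06] [0.27910135 0.58705673 0.25033193] [0.3089062  0.48880359 0.26160374]
```

View pics/scene0.png

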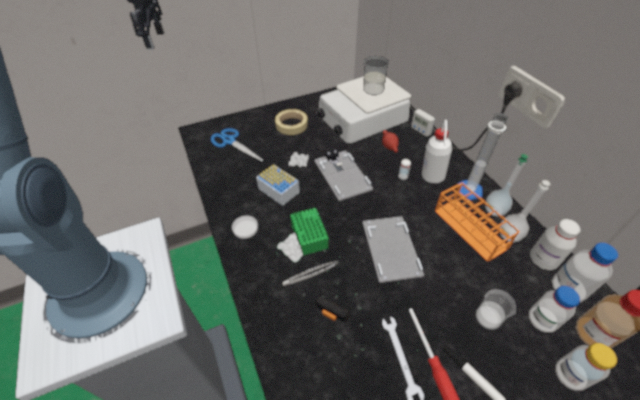

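View pics/top0.png

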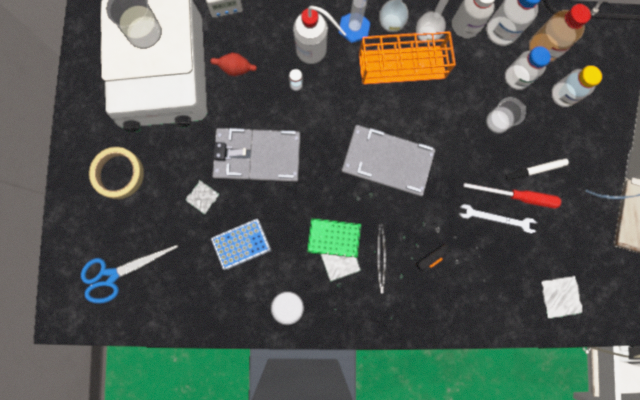

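Run:
```python
import cv2
a=cv2.imread("pics/top0.png")
cv2.imwrite("pics/top0_crop.png",cv2.resize(a[100:300,190:450],None,fx=3,fy=3,interpolation=cv2.INTER_CUBIC))
```

```text
(no output)
```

View pics/top0_crop.png

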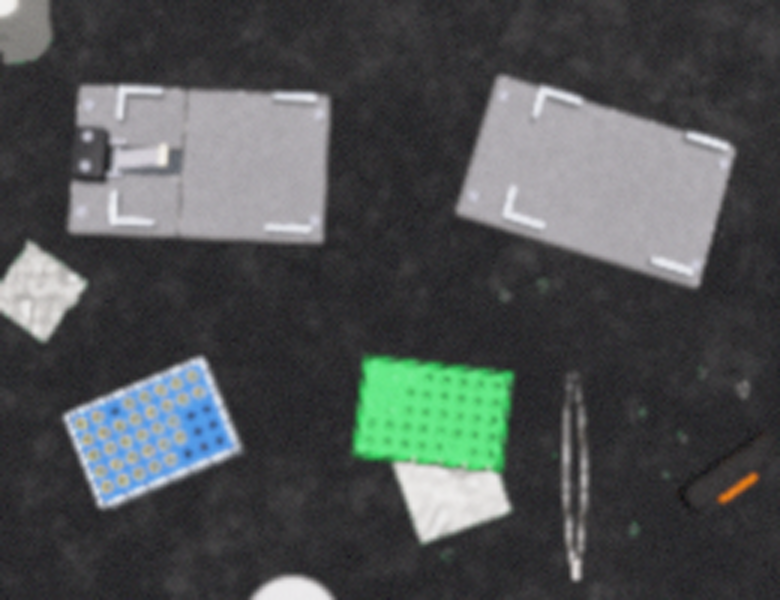

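The real rack is the pale box with yellow tips in a blue deck, at top (241,245) and scene (277,183). Three things could be taken for it:
- The green rack at top (334,236), scene (307,233), which is the look-alike.
- The plain dock at top (389,160), which was a false hit.
- The switch dock at scene (341,174), which was also a false hit.

The dock with the black housing and lever is at top (256,152), with the lever end pointing image-left (world +y). The crop confirms these choices. Next I measure them.

```bash
cat > h.py <<'E'
import cv2, numpy as np
from bench import *
from scipy.spatial.transform import Rotation as R
def undist(c,px):
    p=camera_params(c); K=np.array(p["K"]);d=np.array(p["dist_coeffs"])
    return cv2.undistortPoints(np.array(px,float).reshape(-1,1,2),K,d).reshape(-1,2)
def toplane(c,px,z):
    T=np.array(camera_params(c)["camera_from_world"]); Rm=T[:3,:3]; C=-Rm.T@T[:3,3]
    u=undist(c,px); r=np.c_[u,np.ones(len(u))]@Rm
    return C+r*((z-C[2])/r[:,2])[:,None]
def proj(c,P):
    p=camera_params(c); T=np.array(p["camera_from_world"])
    rv,_=cv2.Rodrigues(T[:3,:3])
    return cv2.projectPoints(np.array(P,float).reshape(-1,1,3),rv,T[:3,3],np.array(p["K"]),np.array(p["dist_coeffs"]))[0].reshape(-1,2)
def boxpts(x,y,yaw,L):
    c,s=np.cos(yaw),np.sin(yaw); L=np.array(L,float)
    return np.c_[x+c*L[:,0]-s*L[:,1], y+s*L[:,0]+c*L[:,1], L[:,2]]
E
python3 - <<'E'
from h import *
im=cv2.imread("pics/top0.png"); hsv=cv2.cvtColor(im,cv2.COLOR_BGR2HSV)
T=np.array(camera_params("top")["camera_from_world"]); print("cam",-T[:3,:3].T@T[:3,3])
def seg(box,z,thr):
    x0,y0,x1,y1=box
    m=np.zeros(im.shape[:2],np.uint8); m[y0:y1,x0:x1]=(im.max(2)[y0:y1,x0:x1]>thr)*255
    m=cv2.morphologyEx(m,cv2.MORPH_CLOSE,np.ones((7,7)))
    cs=max(cv2.findContours(m,cv2.RETR_EXTERNAL,cv2.CHAIN_APPROX_NONE)[0],key=cv2.contourArea)
    w=toplane("top",cs.reshape(-1,2),z)
    r=cv2.minAreaRect((w[:,:2]*1000).astype(np.float32)); return r, cs
for n,b,z,t in [("rack",(205,213,277,275),.042,95),("dock",(205,120,305,188),.008,95),("plain",(335,118,442,200),.008,95)]:
    r,cs=seg(b,z,t); print(n,r, np.round(cv2.boxPoints(r),1).tolist())
for n,p,z in [("rack tip",[241.4,245.7],.025),("seat",[259.8,152.4],.008),("seat",[256.5,152.4],.008)]:
    print(n,toplane("top",[p],z))
print("scene", toplane("scene",[[275.5,180.1]],.025),toplane("scene",[[342.1,172.4]],.008))
# lever roller, housing
print(toplane("top",[[190+163/3,100+155/3]],.026),toplane("top",[[190+90/3,100+152/3]],.026))
E
```

```text
cam [ 0.41008807 -0.00110862  0.90346286]
rack ((454.08050537109375, 116.10975646972656), (67.54135131835938, 95.95447540283203), 23.716142654418945) [[403.8999938964844, 146.5], [442.5, 58.599998474121094], [504.29998779296875, 85.80000305175781], [465.70001220703125, 173.60000610351562]]
dock ((634.0711059570312, 95.27457427978516), (168.66323852539062, 103.17176818847656), 88.40424346923828) [[580.2000122070312, 12.399999618530273], [683.2999877929688, 9.5], [688.0, 178.10000610351562], [584.9000244140625, 181.0]]
plain ((626.6683349609375, -168.4274444580078), (168.7774658203125, 104.358642578125), 73.34877014160156) [[552.5, -234.3000030517578], [652.5, -264.20001220703125], [700.7999877929688, -102.5], [600.9000244140625, -72.5999984741211]]
rack tip [[0.45135458 0.1165447  0.025     ]]
seat [[0.63668798 0.08809303 0.008     ]]
seat [[0.63660831 0.09462704 0.008     ]]
scene [[0.44998578 0.12646035 0.025     ]] [[0.62990648 0.09359756 0.008     ]]
[[0.63323622 0.116358   0.026     ]] [[0.63469598 0.16370313 0.026     ]]
```

```bash
cat > m.py <<'E'
from h import *
def rack(x,y,yaw,z0=0.): 
    return [boxpts(x,y,yaw,[(sx*31,sy*46,0) for sx,sy in((-1,-1),(1,-1),(1,1),(-1,1))]/np.array(1000.))+[0,0,z0+z] for z in (0,.042)]
def dock(x,y,yaw):
    q=np.array([(-50,-75,8),(50,-75,8),(50,92,8),(-50,92,8)])/1000.
    o=[boxpts(x,y,yaw,q)]
    for sx in(-1,1):
        for a,b in((-67,-38),(34,63)): o.append(boxpts(x,y,yaw,np.array([(sx*42,a,22),(sx*42,b,22)])/1000.))
        o.append(boxpts(x,y,yaw,np.array([(sx*24,59,22),(sx*46,59,22)])/1000.))
    o.append(boxpts(x,y,yaw,np.array([(-7,31,26),(7,31,26)])/1000.))
    return o
def draw(c,im,polys,col,s,off):
    for P in polys:
        p=((proj(c,P)-off+.5)*s-.5)
        cv2.polylines(im,[np.round(p*8).astype(np.int32)],len(P)>2,col,1,cv2.LINE_AA,3)
def crop(c,fn,out,box,s,items):
    im=cv2.imread(fn); x0,y0,x1,y1=box
    im=cv2.resize(im[y0:y1,x0:x1],None,fx=s,fy=s,interpolation=cv2.INTER_CUBIC)
    for P,col in items: draw(c,im,P,col,s,np.array([x0,y0]))
    cv2.imwrite(out,im)
E
python3 - <<'E'
from m import *
r=rack(.455,.1175,np.radians(23.7)); d=dock(.6338,.0868,np.radians(-1.6))
crop("top","pics/top0.png","pics/ov_top.png",(200,115,320,285),4.5 and 3.5,[(r,(0,0,255)),(d,(0,255,255))]) if 0 else crop("top","pics/top0.png","pics/ov_top.png",(200,115,320,275),3.7,[(r,(0,0,255)),(d,(0,255,255))])
crop("scene","pics/scene0.png","pics/ov_scene.png",(245,140,385,215),5,[(r,(0,0,255)),(d,(0,255,255))])
E
```

```text
(no output)
```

View pics/ov_top.png

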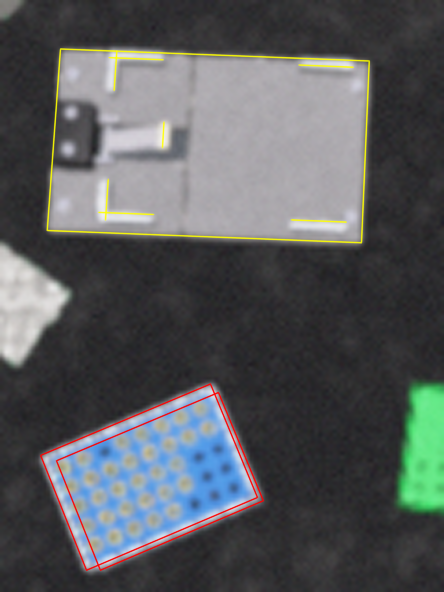

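View pics/ov_scene.png

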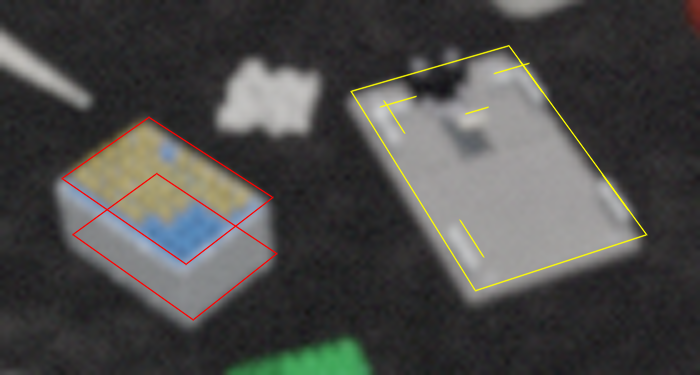

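The models fit the top picture within about a pixel. In the scene view they sit about 1 px (about 2.5 mm) high, and by the same amount for rack and dock. That agrees with the stated calibration, so I go to the grasp.

```bash
cat >> h.py <<'E'
def quat(yaw,flip=False):
    # tool z down, tool y along rack x (yaw)
    y=np.array([np.cos(yaw),np.sin(yaw),0])*(-1 if flip else 1); z=np.array([0,0,-1.]); x=np.cross(y,z)
    return R.from_matrix(np.c_[x,y,z]).as_quat().tolist()
E
python3 - <<'E'
from h import *
g=np.radians(23.7); s=np.radians(-1.6)
for f in(False,True):
    for p,a in(((.455,.1175,.15),g),((.455,.1175,.028),g),((.6338,.0868,.15),s),((.6338,.0868,.036),s)):
        q=inverse_kinematics(list(p),quat(a,f)); print(f,p,None if q is None else np.round(q,2))
E
```

```text
False (0.455, 0.1175, 0.15) [-0.76  0.18  0.46  2.13 -0.1   0.86  0.17]
False (0.455, 0.1175, 0.028) [-0.68  0.41  0.38  2.18 -0.27  0.59  0.31]
False (0.6338, 0.0868, 0.15) [-0.67  0.53  0.62  1.73 -0.36  1.    0.05]
False (0.6338, 0.0868, 0.036) [-0.64  0.7   0.58  1.77 -0.5   0.82  0.15]
True (0.455, 0.1175, 0.15) [-1.48  0.55  1.4   2.15 -0.66  1.   -2.44]
True (0.455, 0.1175, 0.028) [-1.38  1.09  1.36  2.2  -1.27  1.13 -2.03]
True (0.6338, 0.0868, 0.15) [ 0.65  0.86 -1.25  1.66  0.86  1.27  2.33]
True (0.6338, 0.0868, 0.036) [ 0.64  1.09 -1.26  1.71  1.11  1.23  2.21]
```

Run:
```python
from h import *
g=np.radians(23.7)
move_gripper(.085)
move_ptp([.455,.1175,.16],quat(g)); print(read_time_s(),read_eef_pos())
cv2.imwrite("pics/top1.png",read_camera("top")[:,:,::-1]); cv2.imwrite("pics/scene1.png",read_camera("scene")[:,:,::-1])
movel([.455,.1175,.029],speed=.1); print(read_time_s(),read_eef_pos(),read_ft_force())
a=cv2.imread("pics/scene1.png")
cv2.imwrite("pics/s1c.png",cv2.resize(a[60:260,180:400],None,fx=2.7,fy=2.7)); 
b=read_camera("scene")[:,:,::-1]; cv2.imwrite("pics/s2c.png",cv2.resize(b[60:260,180:400],None,fx=2.7,fy=2.7))
```

```text
2.8667 [0.45545137 0.11943896 0.16036835]
4.425 [0.45560692 0.11769274 0.02955737] [ 0.31539052 -0.24361399 -0.07775573]
```

View pics/s2c.png

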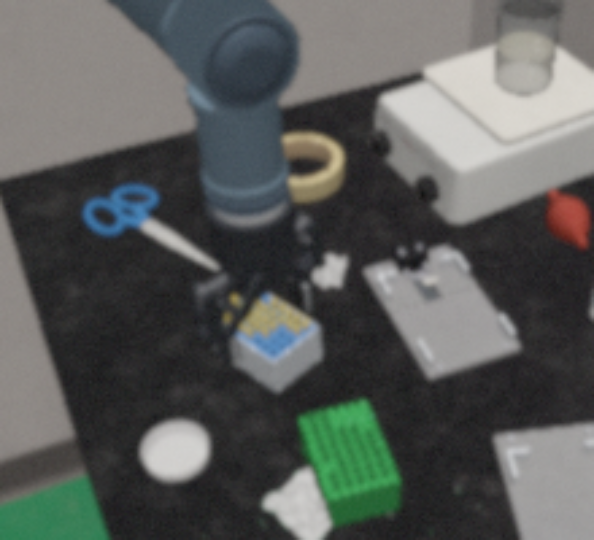

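The gripper straddles the rack at about (270,315) in the crop with no contact force. The next step is to grip and lift a little.

Run:
```python
from h import *
move_gripper(.05,effort=40); print(read_finger_gap(),read_eef_pos(),read_ft_force())
movel([.455,.1175,.05],speed=.06); print(read_finger_gap(),read_ft_force(),read_ft_torque())
movel([.455,.1175,.11],speed=.12); print(read_finger_gap(),read_ft_force(),read_ft_torque(),read_time_s())
for c in("scene","top"): cv2.imwrite(f"pics/{c}2.png",read_camera(c)[:,:,::-1])
import m
r=m.rack(.455,.1175,np.radians(23.7),.11-.029)
m.crop("scene","pics/scene2.png","pics/s3c.png",(230,100,390,220),4.5,[(r,(0,0,255))])
m.crop("top","pics/top2.png","pics/t3c.png",(180,110,330,290),3.2,[(r,(0,0,255))])
```

```text
0.06148370817373486 [0.45500242 0.11752637 0.0294994 ] [-1.89484207 -0.11303487  5.92980586]
0.06146946008273397 [ 8.92950492e-04  2.43731380e-01 -2.72687132e+00] [ 0.00034459 -0.01691885  0.00436871]
0.06135685935331099 [ 0.34381275 -1.39381704 -1.434367  ] [ 0.03046933 -0.00667217  0.00899424] 5.9667
```

View pics/s3c.png

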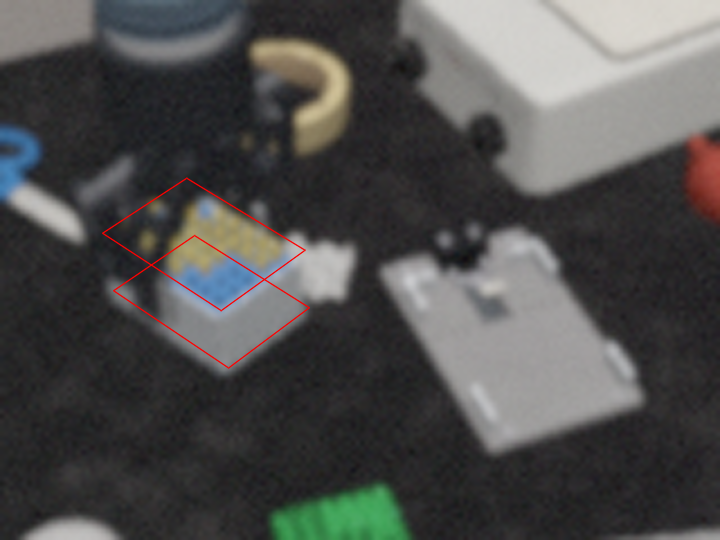

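View pics/t3c.png

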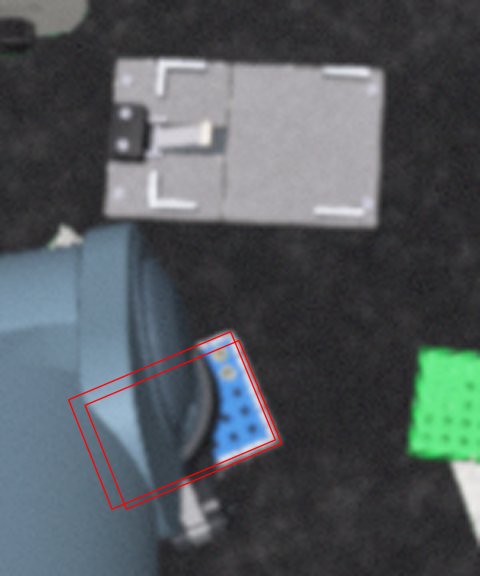

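The rack is held at 61.4 mm gap and is level. It matches the model moved with the TCP, so there was no slip. Next: carry it to above the dock and check there.

Run:
```python
from h import *
import m
s=np.radians(-1.6); X,Y=.6338,.0868
movel([.545,.102,.115],quat(np.radians(11)),speed=.12)
movel([X,Y,.085],quat(s),speed=.1); print(read_time_s(),read_eef_pos(),read_ft_force(),read_finger_gap())
p=read_eef_pos()
for c in("scene","top"): cv2.imwrite(f"pics/{c}3.png",read_camera(c)[:,:,::-1])
r=m.rack(p[0],p[1],s,p[2]-.0295); d=m.dock(X,Y,s)
m.crop("scene","pics/scene3.png","pics/s4c.png",(280,90,420,210),5,[(r,(0,0,255)),(d,(0,255,255))])
m.crop("top","pics/top3.png","pics/t4c.png",(180,90,330,210),4,[(r,(0,0,255)),(d,(0,255,255))])
```

```text
8.075 [0.63322881 0.08701129 0.08497436] [-0.31153236 -0.13276238 -2.38903816] 0.06118117540476602
```

View pics/s4c.png

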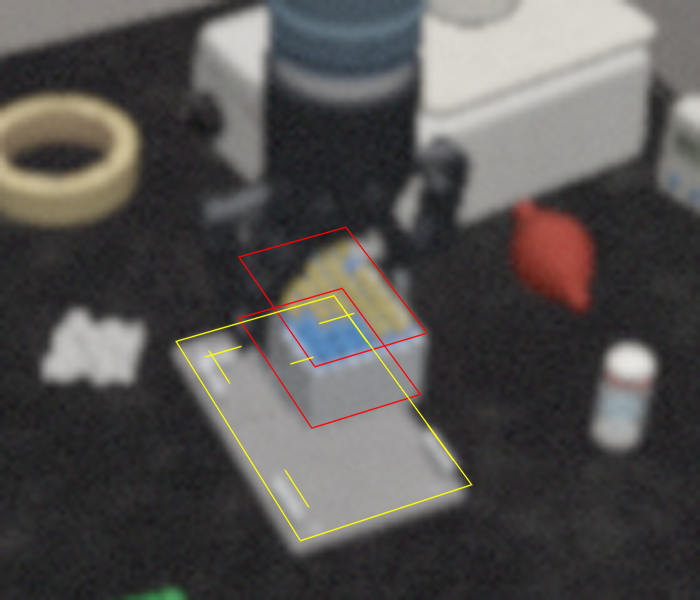

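View pics/t4c.png

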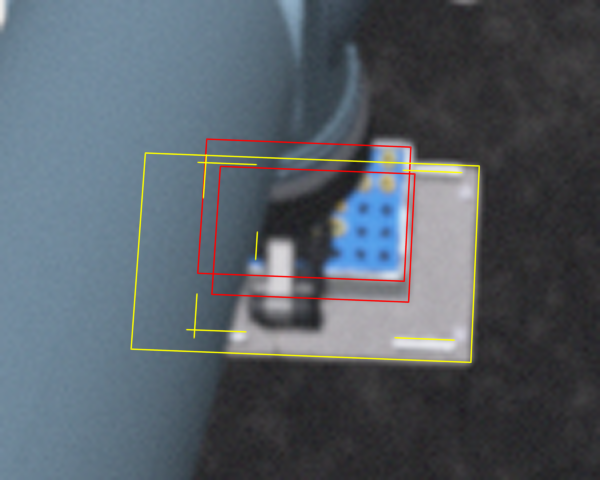

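The rack overlays the seat in both views, and the rack and dock share the same small calibration offset. I lower it slowly while watching the force.

Run:
```python
from h import *
X,Y=.6338,.0868; q=quat(np.radians(-1.6))
movel([X,Y,.056],q,speed=.06); f0=read_ft_force()[2]; print(read_time_s(),read_eef_pos(),f0)
z=.056
while z>.0355:
    z-=.002 if z>.041 else .0007
    movel([X,Y,z],q,speed=.025); f=read_ft_force(); print(round(z,4),np.round(read_eef_pos(),4),np.round(f,2))
    if f[2]-f0>4: break
print(read_time_s(),read_finger_gap(),read_ft_torque())
for c in("scene","top"): cv2.imwrite(f"pics/{c}4.png",read_camera(c)[:,:,::-1])
import m
m.crop("scene","pics/scene4.png","pics/s5c.png",(280,90,420,210),5,[])
```

```text
8.8083 [0.63365166 0.08665721 0.05559391] -1.2864851574942757
0.054 [0.6341 0.0868 0.0543] [ 0.72 -0.37 -2.05]
0.052 [0.6337 0.0868 0.052 ] [ 0.8  -0.03 -1.75]
0.05 [0.6336 0.0868 0.0498] [-0.47  0.23 -2.36]
0.048 [0.6336 0.0868 0.0478] [-0.01 -0.33 -1.56]
0.046 [0.6337 0.0868 0.0458] [ 0.26  0.02 -1.35]
0.044 [0.6337 0.0868 0.0438] [ 0.57 -0.09 -1.84]
0.042 [0.6337 0.0868 0.0418] [ 0.5  -0.08 -3.5 ]
0.04 [0.6337 0.0868 0.0398] [-0.04  0.41 -1.62]
0.0393 [0.6338 0.0868 0.0393] [ 0.26  0.09 -2.13]
0.0386 [0.6338 0.0868 0.0386] [-0.05  0.65 -2.17]
0.0379 [0.6338 0.0868 0.0379] [-0.11 -0.02 -1.46]
0.0372 [0.6339 0.0868 0.0376] [-1.37  0.05  1.15]
0.0365 [0.6339 0.0868 0.0376] [-2.74  0.21  6.84]
12.0583 0.06134259443616451 [-0.02242722  0.68991817  0.01802761]
```

View pics/s5c.png

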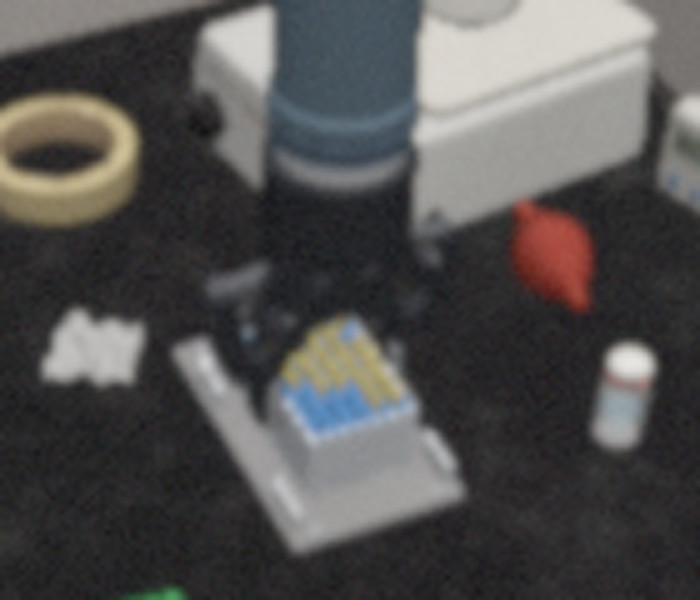

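The contact height of 37.6 mm is what the plate predicts, and the rack sits flat between the guides. I release it, rise and look again.

Run:
```python
from h import *
import m
X,Y=.6338,.0868; s=np.radians(-1.6); q=quat(s)
movel([X,Y,.0374],q,speed=.025); print(read_ft_force())
move_gripper(.078); print(read_finger_gap(),read_ft_force(),read_eef_pos())
movel([X,Y,.06],q,speed=.04); print(read_ft_force())
movel([X,Y,.20],q,speed=.15)
j=read_qpos(); print(np.round(j,3))
move_ptp([.30,.56,.25],[2.20092533e-01,9.75478997e-01,0,0])
pause(.3); print(read_time_s(),read_ft_force())
for c in("scene","top"): cv2.imwrite(f"pics/{c}5.png",read_camera(c)[:,:,::-1])
r=m.rack(X,Y,s,.008); d=m.dock(X,Y,s)
m.crop("scene","pics/scene5.png","pics/s6c.png",(300,130,390,210),6.5,[])
m.crop("top","pics/top5.png","pics/t6c.png",(205,115,310,195),6,[])
m.crop("top","pics/top5.png","pics/t6o.png",(205,115,310,195),6,[(r,(0,0,255)),(d,(0,255,255))])
```

```text
[-0.27588238  0.04052549  2.39537387]
0.07770677737913684 [ 0.04467368 -0.06673864 -0.05390815] [0.6339421  0.08685174 0.03729248]
[0.39970055 0.46270068 0.38847467]
[-0.64   0.457  0.568  1.693 -0.274  1.073 -0.014]
16.9 [-0.16423642  0.90606987 -0.28077017]
```

View pics/s6c.png

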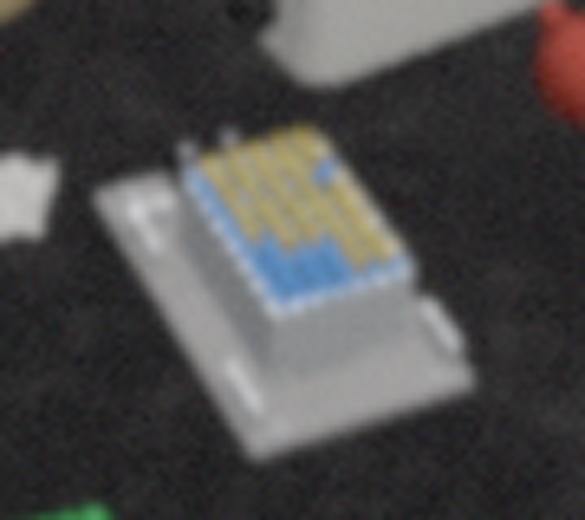

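View pics/t6o.png

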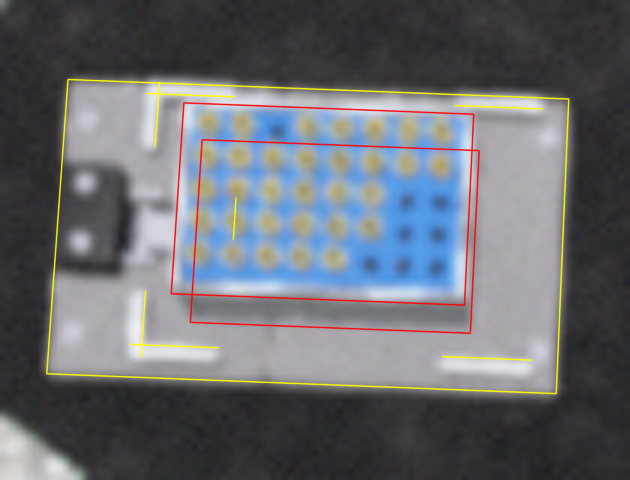

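View pics/t6c.png

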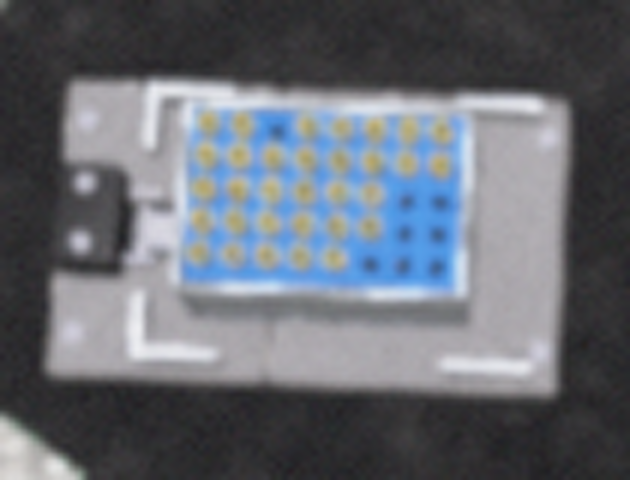

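The rack lies within about 1 px of the seat model, square and level between all the guides. Its end covers the lever up to the hinge side, and the arm is clear. I hand it in.

```bash
python3 -c "
from bench import *
print(read_joint_vel().round(3) if hasattr(read_joint_vel(),'round') else read_joint_vel()); sign_off(); print(read_time_s())"
```

```text
[-0.002  0.    -0.003 -0.    -0.003 -0.001  0.001]
the job is handed in; nothing more can be done
the job is handed in; nothing more can be done
```

The rack of yellow tips is on the switch dock, lengthwise between the guides with its end on the lever. The job is handed in after about 17 s. I gripped it across its 62 mm width, set it down slowly under force watch, released it and moved the arm clear.

**Checks that agreed:**
- The rack touched down at a TCP height of 37.6 mm, against 37.5 mm predicted for lying flat on the plate. The push was about 9 N at most.
- No force showed on the gripper after release.
- The last top picture shows the rack within about 1 px (1–2 mm) of the seat, square to the guides, with its end over the lever.

**Lever not read directly:** it is hidden under the rack, so I take it to be fully down from the flat seating height and the rack's position.

**Small disagreement:** the scene camera put the rack and dock about 2–3 mm off from the top camera. The offset was the same for both, so their position relative to each other was not affected.

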